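# Roll the brass bar blank onto the red line

## Robot

A 6-joint arm with a two-finger parallel gripper is mounted at the origin on the work surface. World frame = base frame: x ahead of the robot, y to its left, z up, the work surface at z = 0. Lengths are in m, angles in rad, forces in N, time in s.
With the tool pointing down it reaches from about 0.425 to 0.925 m from the base axis. Payload 12.5 kg.
Tool frame: the origin (TCP) lies at the very end of the fingers, on their centre line; the grasp point (between the pads) lies 19 mm behind it; z points along the fingers, y is the direction in which the jaws open and shut (so a half turn about z gives the same grasp; the last joint's range is limited). The gripper opens to 85 mm and grips with 20 to 120 N. Pads are 22 mm wide; open, the fingers measure 114 mm over their backs; the gripper's body (76 mm by 85 mm) begins 54 mm behind the grasp point. The pads swing forward as they close: fully open they stand 13 mm farther back than shut.
Start: joints at [-1.409, 0.491, 1.559, -0, 1.092, -0.106], TCP at [0.165, -0.603, 0.231] pointing down, gripper open.
Joint ranges: [-3.1, 3.1], [-0.84, 2.19], [0.05, 2.79], [-1.13, 4.28], [0.06, 2.93], [-2.69, 2.69]. Speed limits (rad/s): [2.22, 2.22, 2.79, 3.14, 3.14, 3.14].

## Interface

Orientations are given as a 3x3 rotation matrix whose columns are the frame's x, y, z axes.
In Python, from cell import manip gives the robot as it stands.
- The arm moves only by the tool play_rows, never from a script. Its argument "targets" is a list of rows, each an object with "dp": the shift along the tool's x, y, z in m, a list of three; "yaw": the turn about the tool's z in units of 6 degrees (1.0 is 6 degrees). In form: [{"dp": [tx, ty, tz], "yaw": yaw}, ...]. A call has 1 to 12 rows; each row is the pose to reach, as a shift and turn from the pose commanded when the call began, along the tool's axes at that moment; what a row does not reach only later rows make up. A row lasts 1/10 s, in which the tool goes at most 50 mm and 8.59 degrees, less where a joint would pass 70% of its speed; a pose out of reach is approached as far as the arm can. A call with a gripper value outside its range is refused whole. "jaw" is the closure, from -1 (fully open) to 1 (shut), set as the call begins (left out, the last holds). The fingers move at their own pace and stop on an object; "force" is the grip in N (left out, the last holds). Time passes only in rows, so rows that repeat a pose let the fingers close. It gives the time, the measured TCP pose, the force and the opening at its end, in the units of the state.
- manip.observe(): the state, without advancing time (a new reading comes with each control period).
- manip.camera(name): name is "side" or "top"; returns a dict with "image" (480x640x3 uint8, blue, green, red), "vfov" (degrees; the focal length in pixels is half the picture's height over the tangent of half this angle, whatever the lens; pixels are square), "cx", "cy" (the principal point, pixels), "pose" (4x4, takes a point from camera to world coordinates). Camera axes: x right, y up, looking along -z (the intrinsics and any distortion apply to the point x, -y, -z); pixel columns grow to the right and rows downward; lengths in m; the calibration is good to about 2 mm. A picture is of the moment at which its call begins. There is no depth.
- manip.hand_in(): hands the job in, once; it reports no verdict.
Trained networks look in the newest picture that a camera, given by its name, has taken for a name from the list of things; names that differ only in an ending like _2 or _b are one class to them, and where a whole thing is asked for, a point or a joint stands for the part that bears it (a point fixed in the world has none). Each returns a list of dicts, best first, with "conf" (0 to 1); they miss things now and then, are a little off and sometimes report something else, mostly with a low value. They report only what shows in the picture. A call takes as long as a camera call. They do not tell look-alikes from the thing itself.
- manip.boxes_of(camera, thing): "position" ([x, y, z] in m, in the coordinates of the camera as it stood for that picture, good to about 4 mm: the middle of the surface that is visible of it).
- manip.outline_of(camera, thing): "pixels" (480x640 bool, what is visible of it).
- manip.place_of(camera, thing): "position" ([x, y, z] in m, in the coordinates of the camera as it stood for that picture, good to about 4 mm: a listed point, or the origin of a listed thing).
The state is a dict: "clock": time; "q": joint angles; "qvel": joint speeds; "joint_torque": joint torques, N m; "ee_pos": TCP position; "eef_rot": TCP orientation; "contact_force": force on the tool from outside, world axes, zero at the start; "moment": the same for the moment, N m; "grip_width": finger opening in m.
Only numpy, scipy, OpenCV 4.12 (cv2) and the standard library are available. Lean on these libraries where they do the work, as an engineer would, in place of code of your own. Each camera call takes 0.05 s, during which the arm holds its last target.

## Task

On the watchmaker's green rolling board, roll the brass bar blank along by pushing it with the fingertips until it lies at rest centred on the red line and parallel to it. It must roll on the board, not be lifted, stood up or carried. Leave the steel blank and everything else where they are, and finish clear of everything.

Things in the scene. Friction and masses are not known exactly. Their poses are not given: they have to be found in the camera images.
- brass_rod: Brass (yellow) bar blank to roll: cylinder, diameter 26 mm, length 120 mm, 0.5 kg, dark ring 15 mm from each end. Origin at its centre, 13 mm above the board; x is its axis, y and z turn as it rolls. Lies 80 to 175 mm to one side of the line, nearly parallel. Fingertips lowered to its mid-height roll it ahead (friction 0.35), higher ones may ride over it; after a slow push it stops within 10 mm.
- steel_rod: The steel (silver-grey) bar blank, same size and marks as the brass one, on the other side of the line. Leave it alone. Origin at its centre, x along its axis.
- line_mid (a point): Middle of the red line, a flat stripe 180 mm long and 12 mm wide printed on the board. The point lies on the board's top face; x runs along the line, y across it (the way to roll, plus or minus), z up. Flat, cannot be felt, does not move during the job.
- board: The fixed green rolling board, 200 mm (x) by 420 mm (y), 4 mm thick, flat without a rim, on the table. Origin at the centre of its underside; its top is 4 mm above the origin; its x is parallel to the line.
- loupe: Black eye loupe standing beyond the board, 42 mm wide, 40 mm high; origin at the centre of its underside. Bystander.
- jar: Green glass jar with a steel lid, 68 mm wide, 70 mm high, beyond the board; origin at the centre of its underside. Bystander.
- dish: Small blue open dish, 56 mm wide, 22 mm high, beyond the board; origin at the centre of its underside. Bystander.
- screwdriver: Red-handled screwdriver, 150 mm long, lying on the table to the left of the board, about along its own x; origin on the table under it. Bystander.
- brush: Wooden-handled brush, 160 mm long, lying on the table to the right of the board, about along its own x; origin on the table under it. Bystander.
- oil_cup: Small brass oil cup, 36 mm wide, 38 mm high, right of the robot's front; origin at the centre of its underside. Bystander.
- stone: Brown sharpening stone, 100 x 30 x 18 mm, lying left of the robot's front; origin at the centre of its underside. Bystander.
Things that resemble listed ones, but are neither listed nor needed, are in the scene too. There is more than one size of the brass_rod; the one meant has the size given above.

How it is judged:
On the way, in this order (a step that is already met when the one before it is completed fails the run):
1. the brass blank has rolled about half a turn on the board (angle between brass_rod's own z axis and vertical above 2.2 rad and z of brass_rod in the frame of line_mid below 0.018 m), for 0.02 s.
2. it rolls on, to about two thirds of a turn (angle between brass_rod's own z axis and vertical below 2 rad and z of brass_rod in the frame of line_mid below 0.018 m), for 0.02 s.
3. the brass blank lies on the red line (y of brass_rod in the frame of line_mid between -0.007 and 0.007 m and z of brass_rod in the frame of line_mid below 0.018 m), for 0.2 s.
At the end, for the whole second after the job is handed in: The brass blank lies at rest on the board, centre within 7 mm sideways of the red line's centre line and 45 mm lengthwise of its middle, axis within 0.17 rad of the line; the steel blank within 12 mm and every other loose thing within 30 mm of where it was (all of step 3 and x of brass_rod in the frame of line_mid between -0.045 and 0.045 m and angle between the x axis of brass_rod and the x axis of line_mid, either way round below 0.17 rad and linear speed of brass_rod below 0.01 m/s and angular speed of brass_rod below 0.5 rad/s and distance of steel_rod from where it was at the start of the episode below 0.012 m and distance of each of loupe, jar, dish, screwdriver, brush, oil_cup, stone from where it was at the start of the episode below 0.03 m); the robot touches nothing.
It fails at once if the brass blank is lifted, stood up or carried (z of brass_rod in the frame of line_mid above 0.022 m or angle between brass_rod's own x axis and vertical below 1.3 rad).
It fails at once if the brass blank leaves the board (z of brass_rod in the frame of line_mid below 0.009 m).
It fails at once if the steel blank is moved (distance of steel_rod from where it was at the start of the episode above 0.012 m).
It fails at once if a bystander is moved (distance of any of loupe, jar, dish, screwdriver, brush, oil_cup, stone from where it was at the start of the episode above 0.03 m).
It also fails if it takes over 38 s, if anything falls off the work surface, if the arm or the gripper's body presses on something with over 40 N, if the wrist force passes 120 N, or if a joint passes its speed limit or range.

## Working session

There is one attempt and no reset: what is moved stays moved. The work goes in short steps, Python scripts to look and compute and a tool call to move; the robot and the scene stay as the last step left them, time stands still between calls to the robot, and variables do not carry over. Pictures are saved under pics/ and viewed, and the job is handed in when it is done.

Besides the shell and the picture viewer there is one more tool, called after ">>>" by a JSON object that holds its "method" and its "body". play_rows: Moves the arm, as the interface text tells. Its arguments: {"type":"object","properties":{"targets":{"type":"array","items":{"type":"object","properties":{"dp":{"type":"array","items":{"type":"number"}},"yaw":{"type":"number"}}}},"jaw":{"type":"number"},"force":{"type":"number"}},"required":["targets"]}

```bash
mkdir -p pics; cat > h.py <<'E'
import numpy as np, cv2
from cell import manip
def w(cam,p):
    return (cam["pose"]@np.r_[p,1])[:3]
E
python3 - <<'E'
from h import *
s=manip.observe(); print(s["clock"],s["ee_pos"],s["eef_rot"],s["grip_width"])
for n in("top","side"):
    c=manip.camera(n); cv2.imwrite(f"pics/{n}0.png",c["image"]); np.save(f"{n}pose.npy",c["pose"])
    print(n,{k:v for k,v in c.items() if k not in("image",)})
    for t in("brass_rod","steel_rod","line_mid","board"):
        for r in manip.place_of(n,t)[:4]: print(t,round(r["conf"],2),w(c,r["position"]).round(4))
print(manip.observe()["clock"])
E
```

```text
0.0 [ 0.16538396 -0.60247028  0.23073707] [[ 9.64359462e-01  2.64595539e-01 -1.71616745e-04]
 [ 2.64595564e-01 -9.64358833e-01  1.10884565e-03]
 [ 1.27895489e-04 -1.11473482e-03 -9.99999371e-01]] 0.08537633349678103
top {'vfov': 54.96269438505083, 'cx': 324.1688267039067, 'cy': 238.165570648221, 'pose': array([[ 0.01896642,  0.98846502, -0.15025707,  0.39797042],
       [-0.99962994,  0.02167854,  0.01643238,  0.00344845],
       [ 0.01950019,  0.14988981,  0.98851039,  1.14286819],
       [ 0.        ,  0.        ,  0.        ,  1.        ]])}
brass_rod 0.86 [0.5852 0.3127 0.0137]
brass_rod 0.79 [0.5447 0.1274 0.0188]
brass_rod 0.72 [0.2977 0.1899 0.0196]
brass_rod 0.5 [ 0.7793 -0.1243  0.0016]
steel_rod 0.95 [ 0.6078 -0.1419  0.0263]
line_mid 0.6 [ 0.5692 -0.0123  0.0067]
board 0.94 [ 0.5703 -0.0061  0.0018]
side {'vfov': 43.163937033854836, 'cx': 321.7770540649815, 'cy': 247.6550739994716, 'pose': array([[ 0.92878654,  0.17596802, -0.32617604,  0.10760304],
       [-0.37057483,  0.45391412, -0.81033096, -1.0846522 ],
       [ 0.00546358,  0.87349712,  0.48679865,  0.70350423],
       [ 0.        ,  0.        ,  0.        ,  1.        ]])}
brass_rod 0.7 [0.5458 0.1278 0.0177]
brass_rod 0.54 [0.5848 0.3172 0.0137]
steel_rod 0.85 [ 0.5993 -0.1408  0.0164]
line_mid 0.76 [ 0.573  -0.0154  0.0034]
board 0.88 [ 0.566  -0.0084  0.0022]
0.5
```

View pics/top0.png

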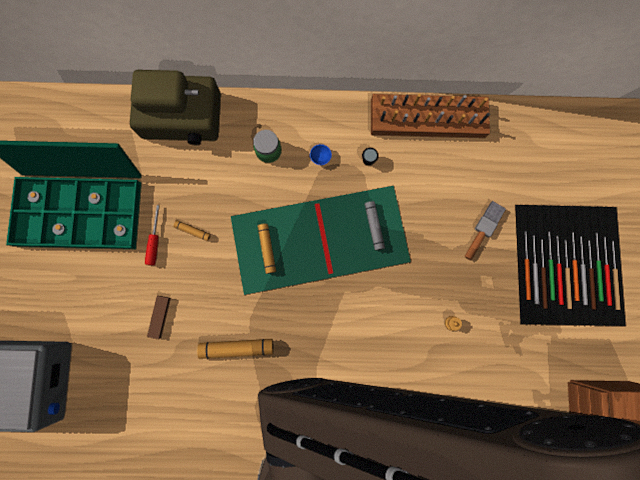

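View pics/side0.png

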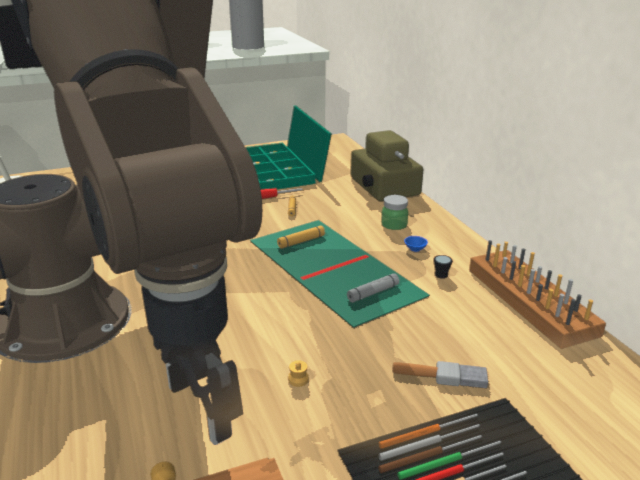

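The top view shows three brass bars: one on the board at (266,248), a thin one at (193,230) and a thick one at (235,348), both of the latter off the board. The one on the board fits, since it is the only one on the board, beside the line at (324,239), with the steel bar on the other side at (374,226). I'll measure it and check a crop.

```bash
cat >> h.py <<'E'
def ray(c,uv,z):
    f=240/np.tan(np.radians(c["vfov"]/2)); P=c["pose"]
    d=P[:3,:3]@np.array([(uv[0]-c["cx"])/f,-(uv[1]-c["cy"])/f,-1]); o=P[:3,3]
    return (o+d*(z-o[2])/d[2])
def axis(mask):
    ys,xs=np.nonzero(mask); r=cv2.minAreaRect(np.c_[xs,ys].astype(np.float32)); b=cv2.boxPoints(r)
    e=sorted([(np.linalg.norm(b[i]-b[(i+1)%4]),i) for i in range(4)])
    i=e[0][1];j=(i+2)%4
    return (b[i]+b[(i+1)%4])/2,(b[j]+b[(j+1)%4])/2,e[0][0]
def big(m):
    n,l,s,_=cv2.connectedComponentsWithStats(m.astype(np.uint8)); return l==1+np.argmax(s[1:,4])
def measure(c,name):
    im=c["image"].astype(int); B,G,R=im[...,0],im[...,1],im[...,2]
    red=(R>120)&(G<70)&(B<80)
    hsv=cv2.cvtColor(c["image"],cv2.COLOR_BGR2HSV)
    out={}
    lm=manip.outline_of(name,"brass_rod")
    for r in lm[:4]:
        a,b,wd=axis(big(r["pixels"]))
        A,Bw=ray(c,a,.017),ray(c,b,.017)
        print("brass",round(r["conf"],2),a.round(1),b.round(1),wd.round(1),"L",np.linalg.norm(A-Bw).round(4),"mid",((A+Bw)/2).round(4),"ang",np.arctan2(*(A-Bw)[[1,0]]).round(3))
    return out
E
python3 - <<'E'
from h import *
for n in("top","side"):
    c=manip.camera(n); print(n); measure(c,n)
    im=c["image"].astype(int); R,G,B=im[...,2],im[...,1],im[...,0]
    m=(R>110)&(G<60)&(B<70)
    box=np.zeros(m.shape,bool)
    if n=="top": box[190:290,300:345]=1
    else: box[240:290,290:380]=1
    a,b,wd=axis(big(m&box)); A,Bw=ray(c,a,.004),ray(c,b,.004)
    print("line",a,b,wd,"L",np.linalg.norm(A-Bw),(A+Bw)/2,np.arctan2(*(A-Bw)[[1,0]]))
    for r in manip.outline_of(n,"steel_rod")[:2]:
        a,b,wd=axis(big(r["pixels"])); A,Bw=ray(c,a,.017),ray(c,b,.017)
        print("steel",np.linalg.norm(A-Bw),(A+Bw)/2,np.arctan2(*(A-Bw)[[1,0]]))
    x0,y0,x1,y1=(170,170,420,310) if n=="top" else (240,200,440,330)
    cv2.imwrite(f"pics/{n}crop.png",cv2.resize(c["image"][y0:y1,x0:x1],None,fx=3,fy=3))
print(manip.observe()["clock"])
E
```

```text
top
brass 0.84 [173.9 223.3] [209.4 237.6] 8.5 L 0.0952 mid [0.5812 0.3113 0.017 ] ang 1.211
brass 0.73 [262.3 224. ] [271.2 273. ] 10.7 L 0.1236 mid [0.5409 0.1253 0.017 ] ang 0.215
brass 0.62 [197.7 350.7] [273.3 346.5] 16.3 L 0.1786 mid [0.2994 0.19   0.017 ] ang 1.643
brass 0.44 [163.6 296.2] [153.5 338.1] 14.2 L 0.1005 mid [0.3699 0.3767 0.017 ] ang -0.167
line [316.53848 203.69235] [330.42307 273.11542] 4.7067575 L 0.17862099014312344 [ 0.57141248 -0.01356577  0.004     ] 0.21456387440071503
steel 0.12285401959370247 [ 0.60389193 -0.13977645  0.017     ] 0.2192940968290196
side
brass 0.76 [324. 229.] [276.9 243.5] 12.6 L 0.1342 mid [0.542  0.1291 0.017 ] ang 0.216
brass 0.58 [291.5 196. ] [291.5 214. ] 7.0 L 0.1126 mid [0.5794 0.3052 0.017 ] ang 1.235
line [365.05    256.15002] [359.05    258.15002] 0.94868815 L 0.017149091118694636 [0.64623345 0.00443207 0.004     ] 0.19691519812705147
steel 0.13641152072871077 [ 0.6051725  -0.13588261  0.017     ] 0.24140240456604856
0.8
```

View pics/topcrop.png

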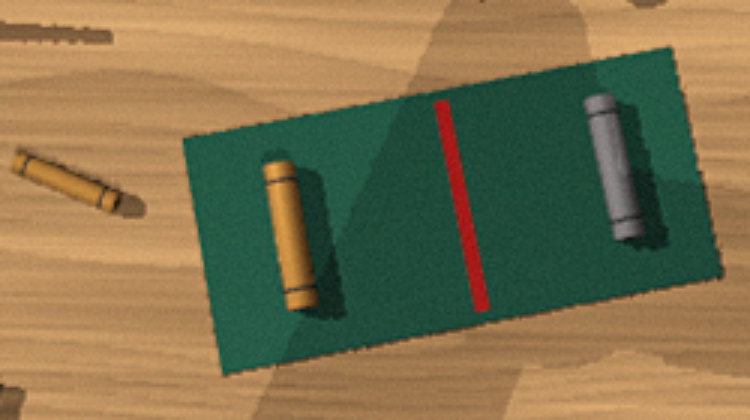

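The crop confirms it: the bar on the board measures about 124 mm long with a dark ring near each end. It lies 143 mm from the line and parallel to it (0.215 rad). The other two are 95 mm and 179 mm long. I'll move behind it, with the jaws' opening direction along the rod.

>>> {"method": "play_rows", "body": {"targets": [{"dp": [0.397, -0.257, 0], "yaw": -7}, {"dp": [0.397, -0.257, 0], "yaw": -7}, {"dp": [0.397, -0.257, 0], "yaw": -7}, {"dp": [0.397, -0.257, 0], "yaw": -7}, {"dp": [0.397, -0.257, 0], "yaw": -7}, {"dp": [0.397, -0.257, 0], "yaw": -7}, {"dp": [0.397, -0.257, 0], "yaw": -7}, {"dp": [0.397, -0.257, 0], "yaw": -7}, {"dp": [0.558, -0.653, 0], "yaw": -14.5}, {"dp": [0.558, -0.653, 0], "yaw": -14.5}, {"dp": [0.558, -0.653, 0], "yaw": -14.5}, {"dp": [0.558, -0.653, 0], "yaw": -14.5}], "jaw": -1}}

```text
clock: 2.0
ee_pos: [0.4723, -0.1065, 0.2315]
eef_rot: [[-0.036, 0.999, 0.001], [0.999, 0.036, -0.0], [-0.0, 0.001, -1.0]]
contact_force: [1.5, 0.1, 0.9]
grip_width: 0.0852
```

>>> {"method": "play_rows", "body": {"targets": [{"dp": [0.276, 0.068, 0], "yaw": -1.7}, {"dp": [0.276, 0.068, 0], "yaw": -1.7}, {"dp": [0.276, 0.068, 0], "yaw": -1.7}, {"dp": [0.276, 0.068, 0], "yaw": -1.7}, {"dp": [0.276, 0.068, 0], "yaw": -1.7}, {"dp": [0.276, 0.068, 0.1], "yaw": -1.7}, {"dp": [0.276, 0.068, 0.17], "yaw": -1.7}, {"dp": [0.276, 0.068, 0.17], "yaw": -1.7}, {"dp": [0.276, 0.068, 0.17], "yaw": -1.7}, {"dp": [0.276, 0.068, 0.17], "yaw": -1.7}]}}

```text
clock: 3.0
ee_pos: [0.5305, 0.1696, 0.0583]
eef_rot: [[-0.207, 0.978, -0.006], [0.978, 0.207, -0.001], [0.0, -0.006, -1.0]]
contact_force: [0.6, -0.4, 0.8]
grip_width: 0.0857
```

```bash
cat > st.py <<'E'
from h import *
import sys
M=np.array([.5714,-.0136]);a=.2146;u=np.array([np.cos(a),np.sin(a)]);n=np.array([-u[1],u[0]])
s=manip.observe(); R=s["eef_rot"]; d=s["ee_pos"][:2]-M
print(s["clock"],s["ee_pos"].round(4),"along",(d@u).round(4),"across",(d@n).round(4),"yangle",np.arctan2(R[1,1],R[0,1]).round(4),"F",s["contact_force"].round(1))
for nm in sys.argv[2:]:
    c=manip.camera(nm); print(nm)
    for r in manip.outline_of(nm,"brass_rod")[:4]:
        p,q,wd=axis(big(r["pixels"])); A,B=ray(c,p,.017),ray(c,q,.017); m=((A+B)/2)[:2]-M
        print("brass",round(r["conf"],2),"L",np.linalg.norm(A-B).round(3),"along",(m@u).round(4),"across",(m@n).round(4),"ang",(np.arctan2(*(A-B)[[1,0]])-a).round(3))
    x0,y0,x1,y1=(190,150,440,310) if nm=="top" else (220,130,440,320)
    cv2.imwrite(f"pics/{sys.argv[1]}_{nm}.png",cv2.resize(c["image"][y0:y1,x0:x1],None,fx=3,fy=3))
E
python3 st.py a top side
```

```text
3.0 [0.5305 0.1696 0.0583] along -0.001 across 0.1877 yangle 0.2086 F [ 0.6 -0.4  0.8]
top
brass 0.82 L 0.122 along -0.0 across 0.1423 ang -0.007
brass 0.53 L 0.035 along -0.2328 across 0.1795 ang -0.178
brass 0.42 L 0.013 along 0.1 across 0.347 ang -0.148
brass 0.42 L 0.162 along -0.0613 across -0.3929 ang -0.787
side
brass 0.81 L 0.232 along -0.2209 across 0.2625 ang 1.452
brass 0.73 L 0.129 along 0.0024 across 0.1474 ang -0.005
brass 0.67 L 0.118 along 0.0753 across 0.3065 ang 1.019
```

View pics/a_side.png

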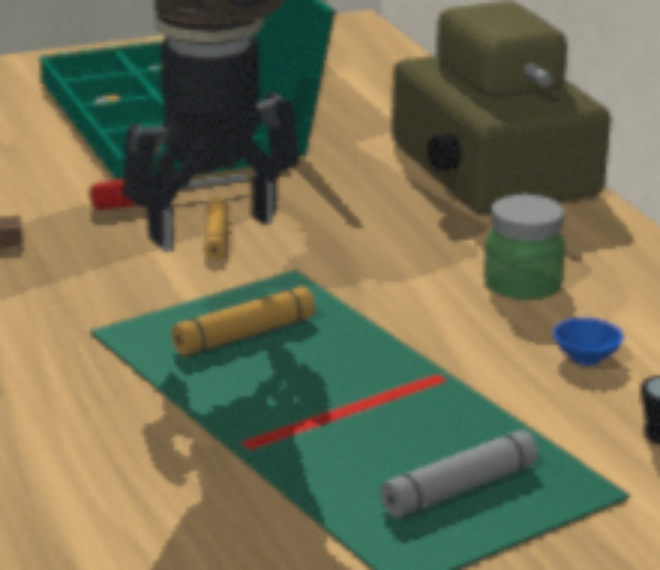

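View pics/a_top.png

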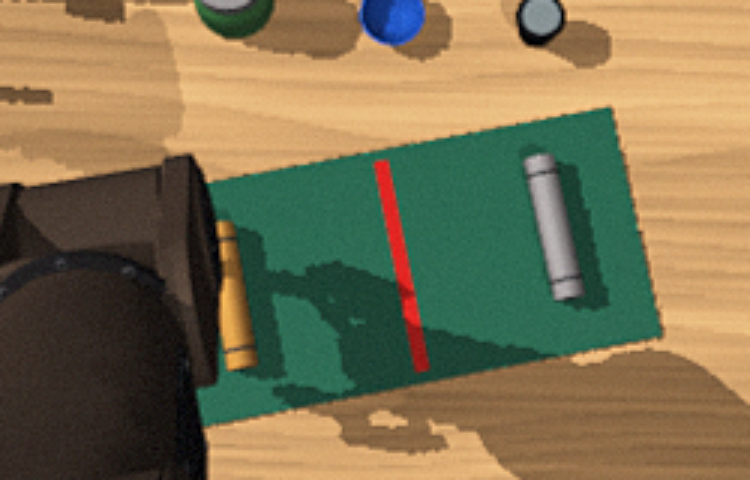

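The side crop shows the open fingers behind the brass rod, tips at (165,245) and (262,220), clear of everything. Lowering in steps.

>>> {"method": "play_rows", "body": {"targets": [{"dp": [0, 0, 0.04], "yaw": -0.05}, {"dp": [0, 0, 0.05], "yaw": -0.05}, {"dp": [0, 0, 0.054], "yaw": -0.05}, {"dp": [0, 0, 0.054], "yaw": -0.05}, {"dp": [0, 0, 0.054], "yaw": -0.05}]}}

```text
clock: 3.7
ee_pos: [0.5325, 0.1696, 0.0085]
eef_rot: [[-0.212, 0.977, 0.002], [0.977, 0.212, 0.0], [-0.0, 0.002, -1.0]]
contact_force: [-0.6, -0.2, 0.1]
grip_width: 0.0854
```

```bash
python3 st.py b side
```

```text
3.7 [0.5325 0.1696 0.0085] along 0.001 across 0.1873 yangle 0.2132 F [-0.6 -0.2  0.1]
side
brass 0.98 L 0.133 along 0.002 across 0.1464 ang -0.014
brass 0.9 L 0.231 along -0.2194 across 0.2663 ang 1.422
brass 0.64 L 0.162 along -0.0637 across -0.3991 ang 2.362
```

View pics/b_side.png

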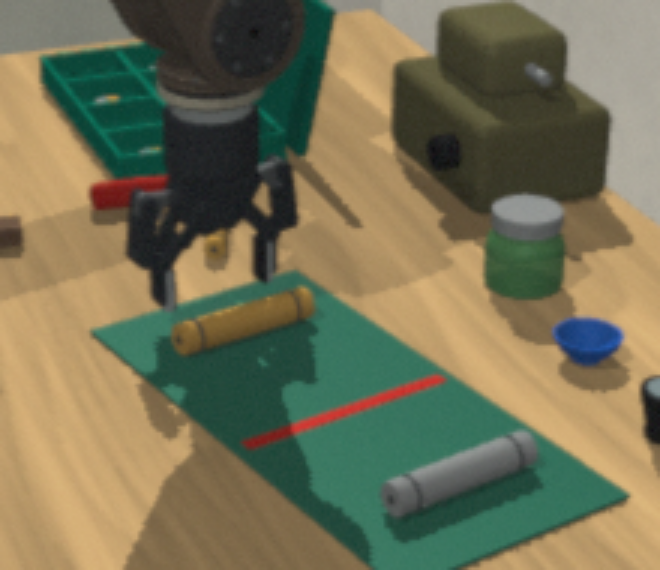

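No contact yet. Lowering the last bit so that the open tips (13 mm back from the TCP) sit just below the rod's mid-height.

>>> {"method": "play_rows", "body": {"targets": [{"dp": [0, 0, 0.004], "yaw": 0}, {"dp": [0, 0, 0.008], "yaw": 0}, {"dp": [0, 0, 0.009], "yaw": 0}, {"dp": [0, 0, 0.009], "yaw": 0}]}}

```text
clock: 4.2
ee_pos: [0.5317, 0.1695, -0.0021]
eef_rot: [[-0.212, 0.977, -0.001], [0.977, 0.212, -0.0], [-0.0, -0.001, -1.0]]
contact_force: [0.6, -0.2, -0.4]
grip_width: 0.0853
```

```bash
python3 st.py c side
```

```text
4.2 [ 0.5317  0.1695 -0.0021] along 0.0002 across 0.1873 yangle 0.2133 F [ 0.6 -0.2 -0.4]
side
brass 0.91 L 0.234 along -0.2184 across 0.2681 ang 1.441
brass 0.77 L 0.132 along 0.002 across 0.1457 ang -0.019
brass 0.35 L 0.066 along -0.266 across -0.2678 ang 1.011
```

View pics/c_side.png

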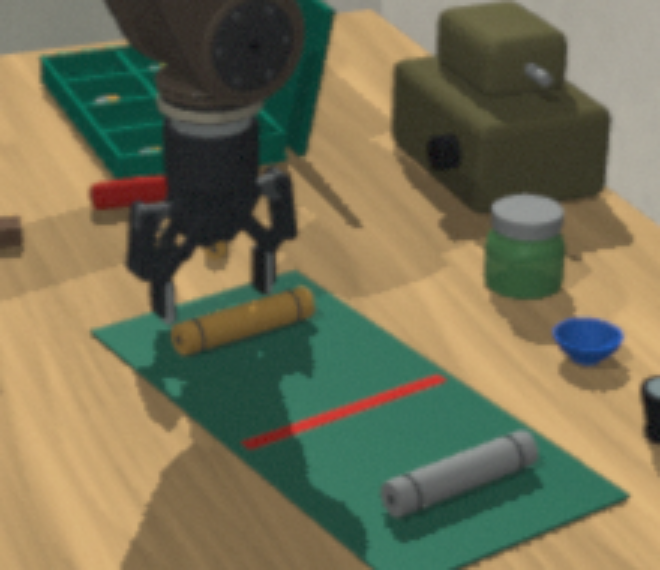

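>>> {"method": "play_rows", "body": {"targets": [{"dp": [-0.004, 0, 0], "yaw": 0}, {"dp": [-0.008, 0, 0], "yaw": 0}, {"dp": [-0.012, 0, 0], "yaw": 0}, {"dp": [-0.016, 0, 0], "yaw": 0}, {"dp": [-0.02, 0, 0], "yaw": 0}, {"dp": [-0.024, 0, 0], "yaw": 0}, {"dp": [-0.028, 0, 0], "yaw": 0}, {"dp": [-0.032, 0, 0], "yaw": 0}, {"dp": [-0.036, 0, 0], "yaw": 0}, {"dp": [-0.04, 0, 0], "yaw": 0}, {"dp": [-0.044, 0, 0], "yaw": 0}, {"dp": [-0.048, 0, 0], "yaw": 0}]}}

```text
clock: 5.5
ee_pos: [0.5421, 0.1223, -0.0017]
eef_rot: [[-0.212, 0.977, 0.0], [0.977, 0.212, -0.0], [-0.0, 0.0, -1.0]]
contact_force: [0.8, -0.1, -0.5]
grip_width: 0.0852
```

```bash
python3 st.py d side top
```

```text
5.5 [ 0.5421  0.1223 -0.0017] along 0.0003 across 0.139 yangle 0.2133 F [ 0.8 -0.1 -0.5]
side
brass 0.74 L 0.234 along -0.2185 across 0.2661 ang 1.409
brass 0.58 L 0.13 along 0.0019 across 0.1187 ang 0.011
brass 0.42 L 0.099 along -0.119 across 0.4149 ang -0.385
top
brass 0.52 L 0.092 along 0.0786 across 0.3144 ang 0.989
```

View pics/d_side.png

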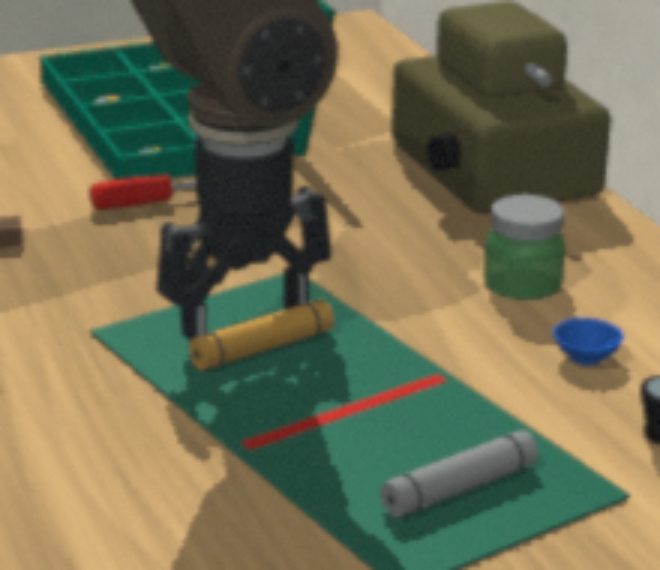

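The rod rolled about 27 mm and stayed parallel, lying right ahead of the fingertips. Continuing.

>>> {"method": "play_rows", "body": {"targets": [{"dp": [-0.004, 0, 0], "yaw": 0}, {"dp": [-0.009, 0, 0], "yaw": 0}, {"dp": [-0.014, 0, 0], "yaw": 0}, {"dp": [-0.019, 0, 0], "yaw": 0}, {"dp": [-0.024, 0, 0], "yaw": 0}, {"dp": [-0.029, 0, 0], "yaw": 0}, {"dp": [-0.034, 0, 0], "yaw": 0}, {"dp": [-0.039, 0, 0], "yaw": 0}, {"dp": [-0.044, 0, 0], "yaw": 0}, {"dp": [-0.048, 0, 0], "yaw": 0}, {"dp": [-0.052, 0, 0], "yaw": 0}, {"dp": [-0.056, 0, 0], "yaw": 0}]}}

```text
clock: 6.9
ee_pos: [0.554, 0.0676, -0.0017]
eef_rot: [[-0.212, 0.977, -0.0], [0.977, 0.212, -0.0], [-0.0, -0.0, -1.0]]
contact_force: [0.5, 0.5, 0.0]
grip_width: 0.0854
```

```bash
python3 st.py e side top
```

```text
6.9 [ 0.554   0.0676 -0.0017] along 0.0002 across 0.083 yangle 0.2134 F [0.5 0.5 0. ]
side
brass 0.95 L 0.131 along 0.0029 across 0.0638 ang -0.005
brass 0.88 L 0.239 along -0.2205 across 0.2656 ang 1.442
brass 0.71 L 0.107 along 0.0773 across 0.3123 ang 1.02
top
brass 0.82 L 0.095 along 0.0799 across 0.315 ang 1.013
```

View pics/e_side.png

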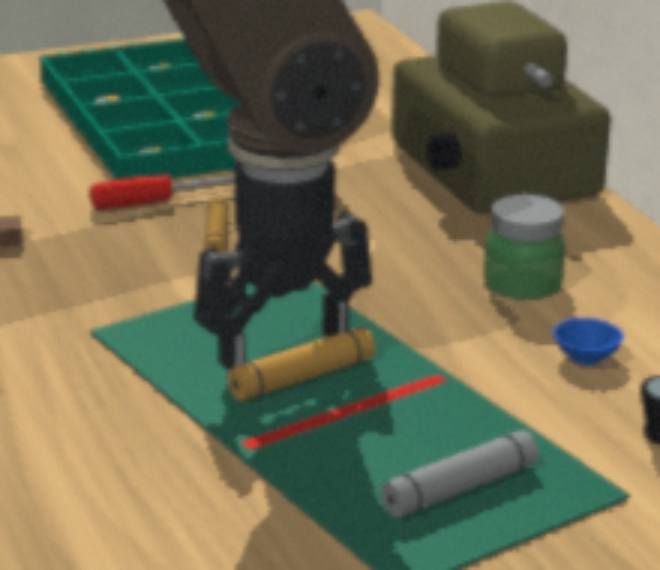

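Still parallel, and about 60 mm to go. Next push tapers in speed and stops short of the line.

>>> {"method": "play_rows", "body": {"targets": [{"dp": [-0.004, 0, 0], "yaw": 0}, {"dp": [-0.009, 0, 0], "yaw": 0}, {"dp": [-0.014, 0, 0], "yaw": 0}, {"dp": [-0.019, 0, 0], "yaw": 0}, {"dp": [-0.024, 0, 0], "yaw": 0}, {"dp": [-0.029, 0, 0], "yaw": 0}, {"dp": [-0.033, 0, 0], "yaw": 0}, {"dp": [-0.036, 0, 0], "yaw": 0}, {"dp": [-0.038, 0, 0], "yaw": 0}, {"dp": [-0.04, 0, 0], "yaw": 0}, {"dp": [-0.042, 0, 0], "yaw": 0}, {"dp": [-0.042, 0, 0], "yaw": 0}]}}

```text
clock: 8.3
ee_pos: [0.5628, 0.0267, -0.0017]
eef_rot: [[-0.212, 0.977, 0.0], [0.977, 0.212, -0.0], [-0.0, 0.0, -1.0]]
contact_force: [-0.1, -0.2, -0.5]
grip_width: 0.0857
```

```bash
python3 st.py f side top
```

```text
8.3 [ 0.5628  0.0267 -0.0017] along 0.0002 across 0.0412 yangle 0.2132 F [-0.1 -0.2 -0.5]
side
brass 0.71 L 0.138 along 0.0002 across 0.0191 ang -0.006
brass 0.62 L 0.234 along -0.2189 across 0.2672 ang -1.716
brass 0.6 L 0.172 along -0.011 across -0.0161 ang -0.03
brass 0.52 L 0.106 along 0.074 across 0.3069 ang 1.02
top
brass 0.5 L 0.094 along 0.0793 across 0.3132 ang 0.963
```

View pics/f_side.png

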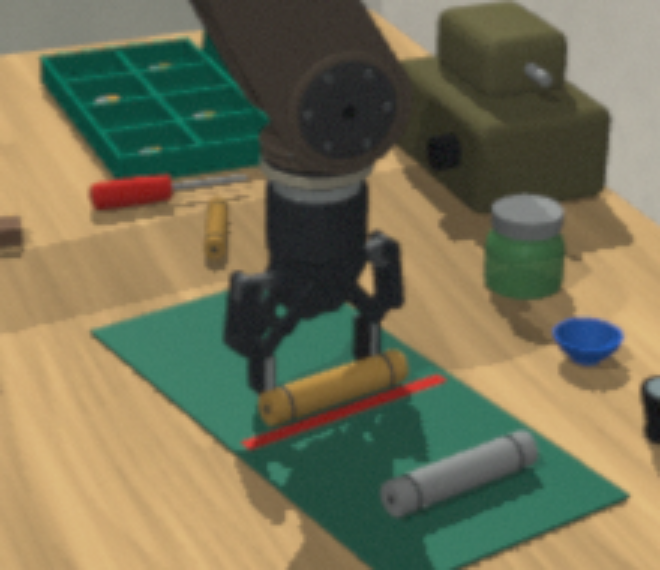

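View pics/f_top.png

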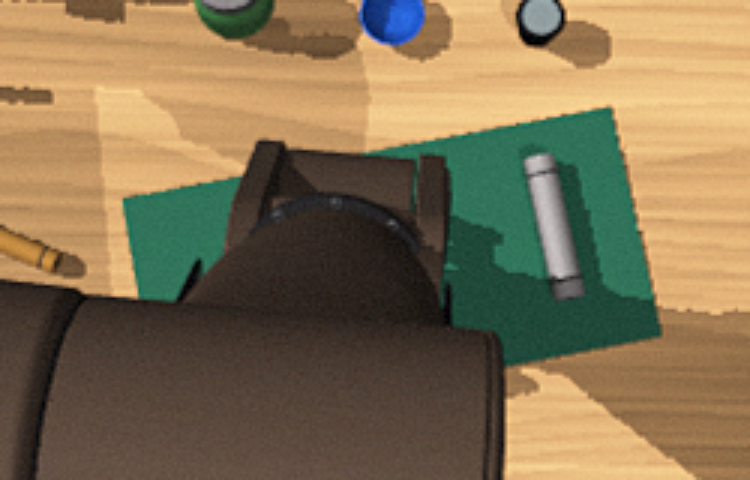

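About 16 mm remain, so the last push is a slow 15 mm.

>>> {"method": "play_rows", "body": {"targets": [{"dp": [-0.002, 0, 0], "yaw": 0}, {"dp": [-0.004, 0, 0], "yaw": 0}, {"dp": [-0.006, 0, 0], "yaw": 0}, {"dp": [-0.008, 0, 0], "yaw": 0}, {"dp": [-0.01, 0, 0], "yaw": 0}, {"dp": [-0.012, 0, 0], "yaw": 0}, {"dp": [-0.0135, 0, 0], "yaw": 0}, {"dp": [-0.0145, 0, 0], "yaw": 0}, {"dp": [-0.015, 0, 0], "yaw": 0}, {"dp": [-0.015, 0, 0], "yaw": 0}, {"dp": [-0.015, 0, 0], "yaw": 0}, {"dp": [-0.015, 0, 0], "yaw": 0}]}}

```text
clock: 9.7
ee_pos: [0.5659, 0.0122, -0.0017]
eef_rot: [[-0.212, 0.977, -0.0], [0.977, 0.212, -0.0], [-0.0, -0.0, -1.0]]
contact_force: [0.1, -1.0, -0.8]
grip_width: 0.0853
```

```bash
python3 st.py g side
```

```text
9.7 [ 0.5659  0.0122 -0.0017] along 0.0002 across 0.0264 yangle 0.2134 F [ 0.1 -1.  -0.8]
side
brass 0.73 L 0.133 along 0.0008 across 0.005 ang -0.011
brass 0.67 L 0.239 along -0.2179 across 0.2675 ang 1.421
```

View pics/g_side.png

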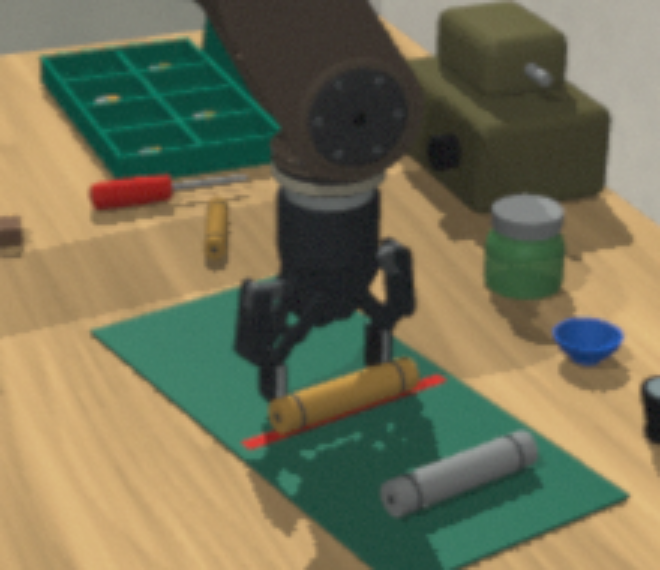

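It now lies on the line, est. about 2 mm off centre. I'll back off, rise and move clear to check it from the top.

>>> {"method": "play_rows", "body": {"targets": [{"dp": [0.02, 0, 0], "yaw": 0}, {"dp": [0.05, 0, 0], "yaw": 0}, {"dp": [0.06, 0, -0.04], "yaw": 0}, {"dp": [0.07, 0, -0.09], "yaw": 0}, {"dp": [0.11, 0, -0.12], "yaw": 0}, {"dp": [0.16, 0, -0.14], "yaw": 0}, {"dp": [0.2, 0, -0.16], "yaw": 0}, {"dp": [0.24, 0, -0.16], "yaw": 0}, {"dp": [0.26, 0, -0.16], "yaw": 0}, {"dp": [0.26, 0, -0.16], "yaw": 0}, {"dp": [0.26, 0, -0.16], "yaw": 0}]}}

```text
clock: 10.9
ee_pos: [0.5107, 0.2662, 0.1581]
eef_rot: [[-0.213, 0.977, -0.0], [0.977, 0.213, -0.0], [-0.0, -0.0, -1.0]]
contact_force: [0.2, -0.8, -0.2]
grip_width: 0.0859
```

```bash
python3 st.py h side top; python3 - <<'E'
from h import *
M=np.array([.5714,-.0136]);a=.2146;u=np.array([np.cos(a),np.sin(a)]);n=np.array([-u[1],u[0]])
for nm in("top",):
    c=manip.camera(nm)
    for r in manip.outline_of(nm,"steel_rod")[:1]:
        p,q,wd=axis(big(r["pixels"])); A,B=ray(c,p,.017),ray(c,q,.017);print("steel",(A+B)/2)
    for r in manip.outline_of(nm,"brass_rod")[:4]: print(r["conf"],axis(big(r["pixels"])))
E
```

```text
10.9 [0.5107 0.2662 0.1581] along 0.0003 across 0.2863 yangle 0.2143 F [ 0.2 -0.8 -0.2]
side
brass 0.97 L 0.234 along -0.2198 across 0.2651 ang 1.432
brass 0.52 L 0.113 along 0.0768 across 0.309 ang 1.019
top
brass 0.74 L 0.163 along -0.2235 across 0.2493 ang -1.714
brass 0.73 L 0.124 along 0.0001 across 0.0027 ang -0.006
steel [ 0.60331359 -0.1404388   0.017     ]
0.92 (array([273.276  , 346.10672], dtype=float32), array([203.26434, 349.89114], dtype=float32), np.float32(17.299082))
0.64 (array([317.47644, 213.8941 ], dtype=float32), array([327.94702, 261.01175], dtype=float32), np.float32(9.870356))
0.46 (array([198.15001, 233.55002], dtype=float32), array([210.15001, 237.55002], dtype=float32), np.float32(9.170615))
```

View pics/h_top.png

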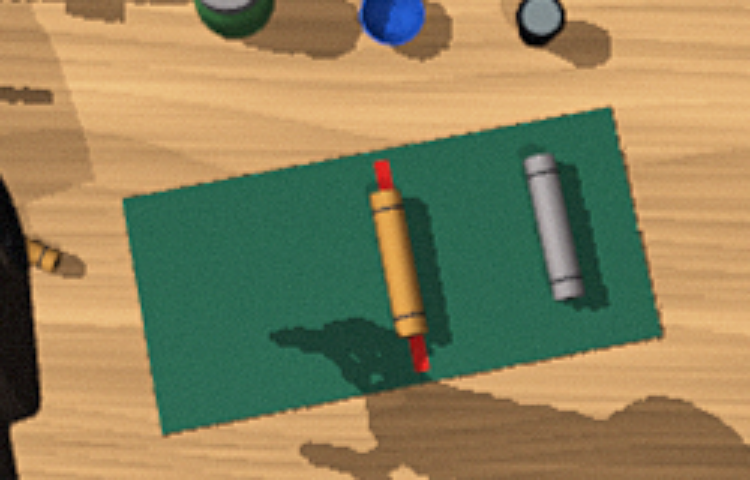

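View pics/h_side.png

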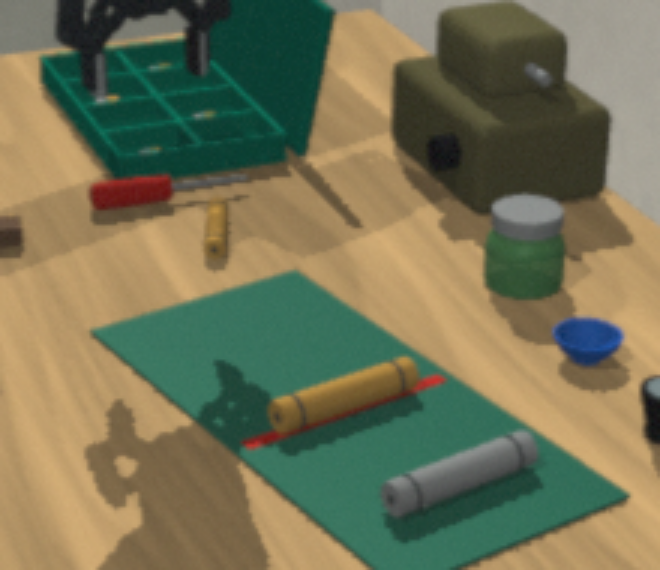

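The top view shows the rod on the red line from (385,190) to (410,335), 2.7 mm off centre and parallel within 0.01 rad. The steel rod is unmoved and the arm is clear. Handing in.

```bash
python3 -c "
from h import *
manip.hand_in(); print(manip.observe()['clock'])"
```

```text
the job is handed in; nothing more can be done
the job is handed in; nothing more can be done
```

I rolled the brass bar blank about 140 mm across the board onto the red line, in four slow pushes with the open fingertips just below its mid-height. Then I backed off, rose clear and handed the job in at about 11 s.

- **Brass blank:** the last top picture puts it 2.7 mm sideways of the line's centre and about 0 mm lengthwise. It is parallel to the line within 0.01 rad, and a second picture showed it at the same place.
- **Steel blank:** within about 1 mm of where it started.
- **Bystanders:** I didn't re-measure them. Those in the last pictures look undisturbed, and the arm kept clear of them.
- **Disagreement between cameras:** the side camera read the brass blank about 3 mm farther from the line than the top camera. In its last picture its network missed the blank altogether, so I relied on the top view.
- **Not checked:** I couldn't see the turning itself. I take it as rolling because the blank moved freely with almost no push force and stayed straight.

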